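# Hold the span lever of a glue-dosing scale at five clicks

### The job

Check the bench scale: set the largest steel check weight down gently, upright on the centre of the weighing pan, without pressing the pan down to its stop, and let go of it. Then swing the red-handled lever on by exactly five clicks from rest (each can be felt as it passes), never going on towards a sixth, and finish still holding it at the fifth click against its spring, with only the weight on the pan. Leave the other weights and everything else on the bench where they are.

Things in the scene. Friction and masses are not known exactly. Their poses are not given: they have to be found in the camera images.
- scale: white bench scale fixed to the bench, 200 (its x) x 330 (its y) x 60 mm high; origin at the centre of its underside, z up. Its left half (+y) carries the round weighing pan, its right half (-y) a dark plate with the red-handled click lever and an arc of nine studs (red stud = rest, then one yellow stud for each click)
- pan: round steel weighing pan of the scale, 110 mm diameter, 5 mm thick, flat without a rim, two black rings about its centre (45 and 80 mm diameter; the inner one shows just around the big weight); rides on a spring straight down: about 0.8 N per mm, 6 mm down under the 500 g weight, hard stop at 14 mm (about 11.5 N). Origin on its axis 15 mm below its top face
- pan_centre (a point): centre of the pan's top face, 80 mm above the bench when the pan is empty; moves with the pan
- pan_press (a joint): how far the pan is pressed down, m: 0 empty, 0.006 under the 500 g weight, 0.014 at its hard stop
- weight_big: the largest check weight, steel, 500 g: upright cylinder 40 mm diameter and 46 mm high, with a 22 mm diameter knob on top (knob from 56 to 64 mm up, 65 mm tall in all); origin at the centre of its underside
- lever_turn (a joint): angle of the click lever, rad: 0 at rest against its back stop (end nearest the pan), growing as it is swung anticlockwise seen from above, away from the pan. The clicks lie 0.14 rad apart (14 mm at the post): click n is at 0.14 n, the eighth at the end stop 1.12.
- lever_pivot (a point): point on the vertical pivot axis of the lever, on top of the scale; fixed to the scale
- lever: the click lever: a flat steel arm, 16 mm wide and 7 mm thick, on a vertical pivot, with an upright red plastic post at its end, 18 mm diameter, 45 mm high (from 73 to 118 mm above the bench), 100 mm from the pivot, to be gripped from above or pushed sideways. Origin on the pivot axis, 61 mm above the bench; turns with the lever
- post_mid (a point): point on the post's axis at half its height, 96 mm above the bench (post top 118 mm). Feel of the lever: half way to each click the push rises over a hump, then falls away into the click, up to 2 N either way on top of a return spring (2.5 N at the post at rest, 5 N at click five) that always drives it back to rest when let go
- weight_small: smaller steel check weight, 200 g, body 30 mm diameter, 53 mm tall over its knob; origin at the centre of its underside
- weight_brass: brass check weight, 100 g, body 24 mm diameter, 46 mm tall; origin at the centre of its underside
- spray_can: green spray can, 65 mm diameter, 190 mm tall, standing; origin at the centre of its underside
- glue_bottle: white plastic bottle, 80 mm diameter, 200 mm tall, standing; origin at the centre of its underside
- tape_roll: roll of paper tape lying flat, 100 mm diameter, 25 mm high; origin at the centre of its underside
- cutter: red and black hand cutter lying flat, 150 x 30 x 18 mm, long along its x; origin at the centre of its underside
- scraper: black-handled scraper lying flat, long along its x; origin where its handle meets its blade shank, on the table
- hex_keys: set of coloured hex keys in a red clip, lying flat, about 150 x 30 x 14 mm; origin under the clip, keys along its +x
Mind the look-alikes: they are no part of the job. Leave any brown or yellow look-alike of the weight_big alone.

How it is judged (in metres and radians):
On the way, in this order (a step that is already met when the one before it is completed fails the run):
1. the largest weight stands released on the centre of the pan, with the lever still at rest (horizontal distance between weight_big and pan_centre below 0.01 m and angle between weight_big's own z axis and vertical below 0.08 rad and contact force between weight_big and pan above 3.5 N and contact force between each of weight_big, pan and the arm below 0.05 N and contact force between each of weight_big, pan and the fingers below 0.05 N and linear speed of weight_big below 0.02 m/s and value of joint lever_turn below 0.06 rad), for 0.3 s.
2. the lever is held by the fingers at the fifth click, with the weight on the pan (horizontal distance between weight_big and pan_centre below 0.01 m and angle between weight_big's own z axis and vertical below 0.08 rad and contact force between weight_big and pan above 3.5 N and contact force between weight_big and the arm below 0.05 N and contact force between weight_big and the fingers below 0.05 N and linear speed of weight_big below 0.02 m/s and value of joint lever_turn between 0.637 and 0.763 rad and contact force between lever and the fingers above 1.5 N), for 0.5 s.
At the end, for the whole second after the job is handed in: The fingers hold the lever still by its post, within 0.063 rad (not quite half a click) of the fifth click at 0.70 rad, pushing or gripping with over 1.5 N; the 500 g weight stands upright, released and at rest on the pan within 10 mm of its centre, and the robot does not touch the pan (all of step 2 and contact force between pan and the fingers below 0.05 N and contact force between pan and the arm below 0.05 N and velocity of joint lever_turn between -0.05 and 0.05 rad/s); the arm keeps its last pose, push and grip.
It fails at once if the lever is swung on past the fifth click towards the sixth (over 0.78 rad) (value of joint lever_turn above 0.78 rad).
It fails at once if the pan is pressed or dropped down to its stop (over 13 mm) (value of joint pan_press above 0.013 m).
It fails at once if another weight or anything else on the bench is moved more than 20 mm (distance of any of weight_small, weight_brass, spray_can, glue_bottle, tape_roll, cutter, scraper, hex_keys from where it was at the start of the episode above 0.02 m).
It fails at once if a standing bystander is knocked over (angle between any of weight_small, weight_brass, spray_can, glue_bottle's own z axis and vertical above 0.5 rad).
It also fails if it takes over 64 s, if anything falls off the work surface, if the arm or the gripper's body presses on something with over 40 N, if the wrist force passes 120 N, or if a joint passes its speed limit or range.

### The arm

A 7-joint arm with a two-finger parallel gripper is mounted at the origin on the work surface. World frame = base frame: x ahead of the robot, y to its left, z up, the work surface at z = 0. Lengths are in mm, angles in rad, forces in N, time in s.
With the tool pointing down it reaches from about 375 to 925 mm from the base axis. Payload 3.1 kg.
Tool frame: the origin (TCP) lies at the very end of the fingers, on their centre line; the grasp point (between the pads) lies 19 mm behind it (robot.grasp_offset is the distance from the TCP to the grasp point, in mm); z points along the fingers, y is the line along which they close (so a half turn about z gives the same grasp; the last joint's range is limited). The gripper opens to 85 mm and grips with 20 to 120 N. Pads are 22 mm wide; open, the fingers measure 114 mm over their backs; the gripper's body (76 mm by 85 mm) begins 54 mm behind the grasp point. The pads swing forward as they close: fully open they stand 13 mm farther back than shut.
Start: joints at [-1.442, 0.383, 0.044, 1.598, -0.018, 1.161, -0.05], TCP at [146.136, 633.362, 231.269] pointing down, gripper open.
Joint ranges: [-2.61, 2.61], [-0.41, 2.15], [-1.48, 1.57], [0, 2.5], [-1.57, 4.71], [0.05, 1.97], [-2.85, 2.85]. Speed limits (rad/s): [2.79, 2.79, 3.14, 3.14, 3.14, 3.14, 3.14].

### API

Orientations are given as a rotation vector (axis times angle).
In Python, from rig import robot gives the robot as it stands. The module is installed in compiled form; this text tells all that it offers.
- The arm moves only by the shell command python3 -m creep 'ROWS' [FORCE]. ROWS is a JSON object of lists of equal length, an entry for each row: "delta_pos": the shift along the tool's x, y, z in m, a list of three; "spin": the turn about the tool's z in degrees; "grip": the finger opening in m, from 0 to 0.0854. A call has 1 to 5 rows; each row shifts and turns the commanded pose from where the row before left it, along the tool's axes as they then stand; what a row does not reach is not made up. A row lasts 1/12 s, in which the tool goes at most 41.7 mm and 7.16 degrees, less where a joint would pass 70% of its speed; a pose out of reach is approached as far as the arm can. A call with a gripper value outside its range is refused whole. The fingers move at their own pace and stop on an object; FORCE is the grip in N (left out, the last holds). Time passes only in rows, so rows that do not move let the fingers close. It gives the time, the measured TCP pose, the force, the opening and the grip force at its end, in the units of the state.
- robot.get_state(): the state, without advancing time (a new reading comes with each control period).
- robot.grab_frame(name): name is "scene" or "top" or "wrist"; returns the picture (384x512x3 uint8, red, green, blue); there is no depth.
- robot.camera_model(name): a dict with "fovy" (degrees; the focal length in pixels is half the picture's height over the tangent of half this angle, whatever the lens; pixels are square), "cx", "cy" (the principal point, pixels), "T" (4x4, takes a point from camera to world coordinates). Camera axes: x right, y down, z forward; pixel columns grow to the right and rows downward; lengths in mm; the calibration is good to about 2 mm. A picture is of the moment at which its call begins: read the wrist's pose just before it. camera_model takes no time and is no camera call; for the wrist camera it gives the pose at the moment of the call.
- robot.sign_off(): hands the job in; it is judged then, once.
The state is a dict: "time_s": time; "joint_positions": joint angles; "joint_velocities": joint speeds; "joint_efforts": joint torques, N m; "position": TCP position; "eef_rot": TCP orientation; "wrist_force": force on the tool from outside, world axes, zero at the start; "torque": the same for the moment, N m; "gripper_width": finger opening in mm; "grasp_force": force on a finger pad.
Only numpy, scipy, OpenCV 4.12 (cv2) and the standard library are available. Lean on these libraries where they do the work, as an engineer would, in place of code of your own. Each camera call takes 0.05 s, during which the arm holds its last target. There are 200 camera calls.

## Working session

There is one attempt and no reset: what is moved stays moved. The work goes in short steps, Python scripts to look and compute and a shell command to move; the robot and the scene stay as the last step left them, time stands still between calls to the robot, and variables do not carry over. Pictures are saved under pics/ and viewed, at most 10 in all, crops included, and the job is handed in when it is done.

```bash
mkdir -p pics; python3 - <<'E'
from rig import robot
import cv2,numpy as np
s=robot.get_state();print(s)
ims=[]
for n in ("scene","top"):
    im=robot.grab_frame(n);cv2.imwrite(f"pics/{n}0.png",im[:,:,::-1])
    m=robot.camera_model(n);print(n,m['fovy'],m['cx'],m['cy'],np.round(m['T'],3).tolist())
w=robot.camera_model('wrist');print(w)
E
```

```text
{'time_s': 0.0, 'joint_positions': array([-1.44178121,  0.3838639 ,  0.04379429,  1.59957228, -0.01789669,
        1.16124296, -0.04990647]), 'joint_velocities': array([ 6.39004505e-04, -5.84958886e-04, -4.50196466e-04, -2.96714403e-04,
        4.98659326e-05,  5.62552875e-04,  2.29723217e-04]), 'joint_efforts': array([-2.25847202e-04, -4.33462393e+01,  1.02479205e+00, -2.49512637e+01,
        1.07113895e-02,  1.14822408e-02, -2.80751102e-06]), 'position': array([145.93681923, 632.42249032, 229.8686977 ]), 'eef_rot': array([-0.35532351, -3.12125859,  0.00422403]), 'wrist_force': array([-0.82723135, -0.71494162, -0.25439365]), 'torque': array([-0.01467976,  0.01372537, -0.00897836]), 'grasp_force': 0.0, 'gripper_width': 85.61012598693328}
scene 51.88028637761584 258.04818993141305 189.87163164198623 [[-0.215, 0.648, -0.73, 1343.025], [0.976, 0.128, -0.174, 199.306], [-0.019, -0.751, -0.661, 829.77], [0.0, 0.0, 0.0, 1.0]]
top 43.285989151794766 259.7388213426446 199.0166954966293 [[-0.001, -0.989, 0.146, 324.285], [-1.0, 0.0, -0.006, -23.522], [0.006, -0.146, -0.989, 1499.075], [0.0, 0.0, 0.0, 1.0]]
{'fovy': 61.86630486848498, 'cx': 253.60739017420912, 'cy': 193.68945411949386, 'T': array([[ 2.24616909e-01,  9.22674598e-01,  3.13398836e-01,
         6.46554242e+01],
       [ 9.74446284e-01, -2.12254494e-01, -7.35014929e-02,
         6.51073411e+02],
       [-1.29764883e-03,  3.21900010e-01, -9.46772782e-01,
         3.73342819e+02],
       [ 0.00000000e+00,  0.00000000e+00,  0.00000000e+00,
         1.00000000e+00]])}
```

View pics/scene0.png

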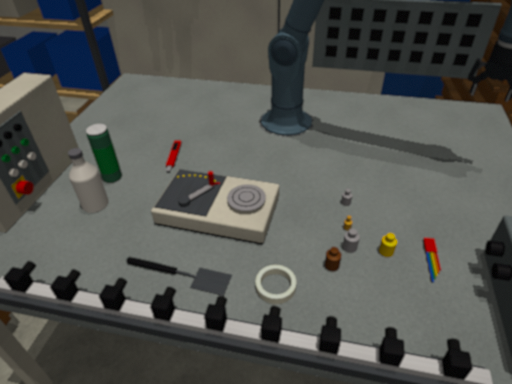

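View pics/top0.png

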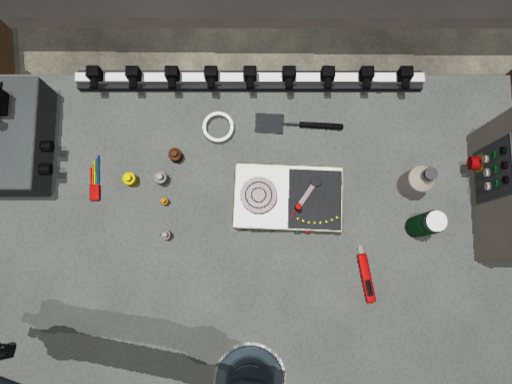

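The scene view shows the scale at (217,205) with its pan at (246,198) and the red post at (212,180). The grey big weight is at (351,241), the small one at (347,198) and the brass one at (348,223). In the top view the big weight is at (161,178), the pan at (259,195), the post at (298,207) and the pivot at (317,183). The brown and yellow look-alikes are at (175,155) and (130,179).

```bash
cat > h.py <<'E'
from rig import robot
import cv2,numpy as np
def ray(m,px):
    f=192/np.tan(np.radians(m['fovy']/2));T=np.array(m['T'])
    d=T[:3,:3]@np.array([(px[0]-m['cx'])/f,(px[1]-m['cy'])/f,1.]);return T[:3,3],d/np.linalg.norm(d)
def plane(m,px,z):
    o,d=ray(m,px);return o+d*(z-o[2])/d[2]
def tri(rs):
    A=np.zeros((3,3));b=np.zeros(3)
    for o,d in rs:
        P=np.eye(3)-np.outer(d,d);A+=P;b+=P@o
    x=np.linalg.solve(A,b);return x,[float(np.linalg.norm((np.eye(3)-np.outer(d,d))@(x-o))) for o,d in rs]
def blobs(mask,amin=10):
    n,l,s,c=cv2.connectedComponentsWithStats(mask.astype(np.uint8))
    return [(np.round(c[i],1).tolist(),s[i].tolist()) for i in range(1,n) if s[i][4]>=amin]
E
python3 - <<'E'
from h import *
S=robot.camera_model('scene');T=robot.camera_model('top')
for n,a,b in [('big',(351,241),(161,178)),('small',(347,198),(166,236)),('brass',(348,223),(165,201)),('brown',(333,259),(175,155)),('yellow',(388,244),(130,179)),('pan',(246,198),(259,195)),('posttop',(211,175),(298,207))]:
    print(n,*[np.round(q,1) for q in tri([ray(S,a),ray(T,b)])],plane(T,b,30).round())
for n,b,z in [('piv',(317,183),65),('c',(234,232),60),('c',(342,232),60),('c',(343,166),60),('c',(236,165),60)]: print(n,plane(T,b,z).round(1))
R=cv2.Rodrigues(robot.get_state()['eef_rot'])[0];print(R.round(3))
E
```

```text
big [607.2 274.2  24.6] [1.6 1.6] [606. 272.  30.]
small [428.2 255.6  16.3] [1.7 1.7] [427. 251.  30.]
brass [536.  262.4  18.7] [2.9 2.9] [535. 257.  30.]
brown [679.6 232.1  26.8] [1.3 1.3] [679. 230.  30.]
yellow [603.2 368.9  29.6] [1.8 1.8] [603. 367.  30.]
pan [546.2 -28.5  71.8] [2. 2.] [553. -31.  30.]
posttop [ 505.5 -141.9  105.8] [1.8 1.8] [ 516. -150.   30.]
piv [ 584.3 -205.3   65. ]
c [437.1  43.9  60. ]
c [ 436.9 -277.7   60. ]
c [ 637.7 -286.    60. ]
c [640.7  39.2  60. ]
[[-0.974  0.225 -0.   ]
 [ 0.225  0.974 -0.002]
 [-0.    -0.002 -1.   ]]
```

```bash
R='[-0.0353,-0.0163,0.002]'
python3 -m creep '{"delta_pos":[[-0.0353,-0.0163,0.002],[-0.0353,-0.0163,0.002],[-0.0353,-0.0163,0.002],[-0.0353,-0.0163,0.002],[-0.0353,-0.0163,0.002]],"spin":[0,0,0,0,0],"grip":[0.065,0.065,0.065,0.065,0.065]}' 30
python3 -m creep '{"delta_pos":[[-0.0353,-0.0163,0.002],[-0.0353,-0.0163,0.002],[-0.0353,-0.0163,0.002],[-0.0353,-0.0163,0.002],[-0.0353,-0.0163,0.002]],"spin":[0,0,0,0,0],"grip":[0.065,0.065,0.065,0.065,0.065]}'
python3 -m creep '{"delta_pos":[[-0.0353,-0.0163,0.002],[-0.0353,-0.0163,0.002],[-0.0353,-0.0163,0.002],[0,0,0],[0,0,0]],"spin":[0,0,0,0,0],"grip":[0.065,0.065,0.065,0.065,0.065]}'
python3 - <<'E'
from h import *
im=robot.grab_frame('wrist');m=robot.camera_model('wrist')
np.savez('w1',im=im,**m);cv2.imwrite('pics/w1.png',im[:,:,::-1])
E
```

```text
time_s: 0.52
position: [300.8, 512.6, 220.6]
eef_rot: [-0.355, -3.121, 0.002]
wrist_force: [0.6, -0.6, -0.4]
gripper_width: 65.0
grasp_force: 0.0
time_s: 0.93
position: [454.3, 393.5, 210.7]
eef_rot: [-0.355, -3.121, 0.001]
wrist_force: [0.4, 1.4, -0.9]
gripper_width: 65.2
grasp_force: 0.0
time_s: 1.35
position: [548.3, 319.1, 204.5]
eef_rot: [0.368, 3.119, -0.004]
wrist_force: [-0.8, 0.3, 0.1]
gripper_width: 64.8
grasp_force: 0.0
```

View pics/w1.png

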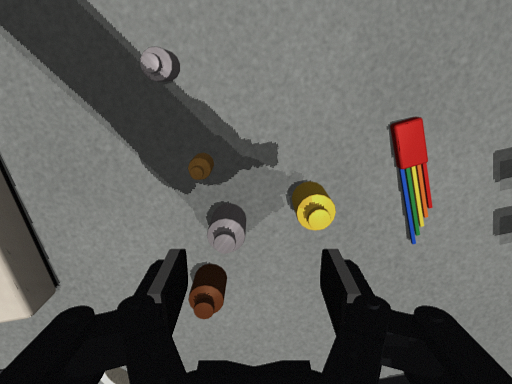

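The wrist view shows the grey big weight at (226,232), with its knob top at about (225,241). The brown look-alike is at (207,292), the yellow one at (316,207), the brass weight at (201,167) and the small weight at (157,64).

```bash
python3 - <<'E'
from h import *
D=np.load('w1.npz');m={k:D[k] for k in('fovy','cx','cy','T')};im=D['im']
hsv=cv2.cvtColor(im,cv2.COLOR_RGB2HSV);sub=im[200:265,195:260].astype(int)
# weights have a pinkish-grey tint: R-G
print((sub[::4,::4,0]-sub[::4,::4,1]));print(sub[::4,::4,0])
print('knob',plane(m,(225,241),65).round(1))
s=robot.get_state();R=cv2.Rodrigues(s['eef_rot'])[0];print(R.round(3).tolist(),s['position'])
print('tool delta',(R.T@(plane(m,(225,241),65)-s['position'])).round(1))
E
```

```text
[[ 0 -2 -4 -2  0 -2 -1 -1 -3 -2 -2 -2 -2 -2 -1 -1 -3]
 [-1 -1 -2 -2 -2 -2  1  2  3  2  0 -2  0 -2 -3 -1 -1]
 [-1 -3  0 -2 -3 -2  2  4  2  2  3  2 -1 -1 -1 -3 -2]
 [-2 -2 -3 -1  0  4  2  2  1  3  4  2  2 -2 -1 -1 -2]
 [-3 -1 -2  0 -2  2  4  1  2  2  3  3  2 -1 -1 -2 -3]
 [ 0 -2 -1 -1  2  2  7  7  5  7  2  3  3 -3  0 -2 -2]
 [-1 -1 -2 -3  3  7  5  7  6  7  6  6  2 -1 -1 -1 -2]
 [-1 -1 -2 -3  6  6  2  2  2  8  7  6  3 -2 -2 -1 -3]
 [-1 -3 -3  2  7  4  3  2  2  2  7  8  5 -2 -1 -3 -2]
 [-1 -3 -2  4  7  3  6  8  7  4  7  5  6 -2 -4 -2 -1]
 [-1 -2 -1 -1  5  7  6  7  5  7  5  7  8 -1 -2 -2 -1]
 [-4 -2 -3 -4  6  5  6  6  6  6  6  7 -2 -3 -3  0 -3]
 [-2 -2 -2 -1 -1  6  8  5  6  6  8  0 -1 -3 -1 -2 -3]
 [-2 -3 -1 -1 -1 -1  2  6  8 -1 -3 -1  0 -4 -3 -2 -3]
 [-2 -3 -2 -1 -3 -1 -2 -2 -2 -3 -2 -1 -2 -3 -1 -2 -2]
 [-1 -2 -1 -2 -1 -2 -2 -2 -1 -2  0 -2 -2 -2 -3 -3 -2]
 [-4 -1 -1  7  9  6 -2 -3 -3 -2 -2 -1 -3 -1 -1 -4 -1]]
[[111 106 105 103 111 109 112 104 107 105 101  98 103 110 111 119 111]
 [103 104 110 107 104  51  53  47  52  50  78 103 109 113 111 109 104]
 [100 110 109 109  51  52  45  48  46  
[... 496 characters left out ...]
 78 129 132 134 129 124 122 128]
 [129 127 131 130 126 132 136 136 142 146  69 135 125 123 127 132 130]
 [123 131 127 127 125 131 127 139 134 129 109 128 128 124 136 133 123]
 [135 126 129 123 131 124 139 129 132 130 132 124 131 133 127 128 126]
 [124 129 126 133 128 124 127 131 127 125 130 123 129 126 125 123 132]
 [126 128 125 130 125 133 127 122 122 132 123 125 131 125 129 125 122]
 [128 133 129 131 124 133 120 125 123 122 123 128 124 134 130 131 130]
 [131  72  71  36  36  70 133 125 123 126 125 122 131 130 128 128 130]]
knob [599.6 280.4  65. ]
[[-0.974, 0.228, -0.001], [0.228, 0.974, -0.001], [0.001, -0.001, -1.0]] [546.14399596 322.11729099 204.46999023]
tool delta [-61.7 -28.3 139.4]
```

```bash
python3 -m creep '{"delta_pos":[[-0.02,-0.01,0.025],[-0.02,-0.01,0.025],[0,0,0],[0,0,0]],"spin":[0,0,0,0],"grip":[0.065,0.065,0.065,0.065]}'
python3 - <<'E'
from h import *
m=robot.camera_model('wrist');im=robot.grab_frame('wrist')
np.savez('w2',im=im,**m);cv2.imwrite('pics/w2.png',cv2.resize(im[150:384,130:400,::-1],None,fx=2.5,fy=2.5))
E
```

```text
time_s: 1.73
position: [578.0, 294.6, 152.7]
eef_rot: [-0.355, -3.117, 0.005]
wrist_force: [-0.7, 0.4, -0.5]
gripper_width: 65.2
grasp_force: 0.0
```

View pics/w2.png

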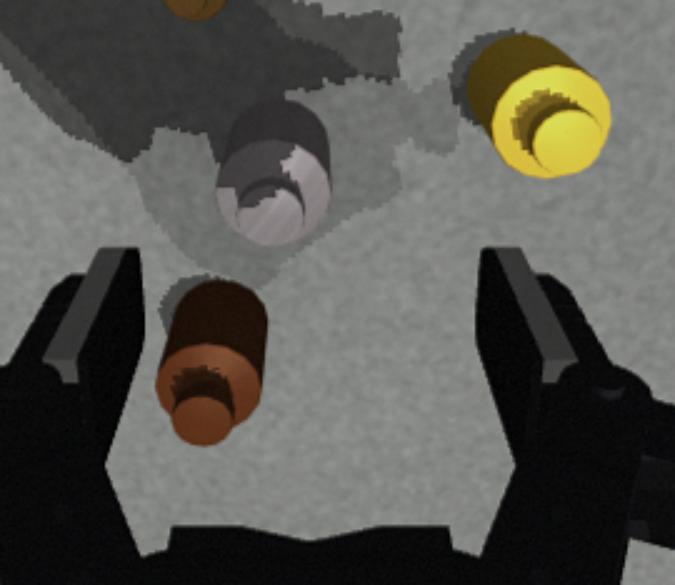

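The close crop shows the big weight's knob top at about (271,212), which is full-frame (238.4,234.8). Its body top is at about (274,193), full-frame (239.6,227.2).

```bash
python3 - <<'E'
from h import *
def L(f):
    D=np.load(f);return {k:D[k] for k in('fovy','cx','cy','T')}
a,b=L('w1.npz'),L('w2.npz')
T=robot.camera_model('top');S=robot.camera_model('scene')
k=plane(b,(238.4,234.8),65);print(k,plane(b,(239.6,227.2),46),plane(a,(225,243),65))
print('2view',tri([ray(a,(225,243)),ray(b,(238.4,234.8))]))
# refine in top & scene by colour tint
for n,m in(('top',T),('scene',S)):
    im=cv2.imread(f'pics/{n}0.png')[:,:,::-1].astype(int);M=(im[:,:,0]-im[:,:,1]>=1)
    c=(161,178) if n=='top' else (351,241)
    x0,y0=c[0]-14,c[1]-14;bl=blobs(cv2.morphologyEx(M[y0:y0+28,x0:x0+28].astype(np.uint8),cv2.MORPH_OPEN,np.ones((2,2))),15)
    print(n,x0,y0,bl)
s=robot.get_state();R=cv2.Rodrigues(s['eef_rot'])[0];print('tool',(R.T@(k-s['position'])).round(1),s['position'])
E
```

```text
[603.73939515 275.68692085  65.        ] [605.75545651 275.31545111  46.        ] [601.75783478 279.82014194  65.        ]
2view (array([639.85018525, 262.89502749, -13.67562534]), [0.0582426580455472, 0.05824265804556591])
top 147 164 [([14.7, 14.7], [8, 8, 15, 15, 171])]
scene 337 227 [([14.3, 12.7], [7, 0, 17, 26, 329]), ([1.9, 24.6], [0, 21, 6, 7, 30])]
tool [-29.7 -14.8  89.2] [578.35660951 296.69340354 154.31478202]
```

```bash
python3 -m creep '{"delta_pos":[[-0.015,-0.008,0.02],[-0.014,-0.008,0.02],[0,0,0.02],[0,0,0],[0,0,0]],"spin":[0,0,0,0,0],"grip":[0.065,0.065,0.065,0.065,0.065]}'
python3 - <<'E'
from h import *
m=robot.camera_model('wrist');im=robot.grab_frame('wrist')
np.savez('w3',im=im,**m);cv2.imwrite('pics/w3.png',cv2.resize(im[150:384,130:400,::-1],None,fx=2.5,fy=2.5))
s=robot.get_state();print(s['position'])
f=192/np.tan(np.radians(m['fovy']/2));Ti=np.linalg.inv(m['T'])
for z in (65,46):
    q=Ti@np.r_[s['position'][:2],z,1];print(z,q[0]/q[2]*f+m['cx'],q[1]/q[2]*f+m['cy'])
E
```

```text
time_s: 2.2
position: [602.8, 275.7, 95.1]
eef_rot: [-0.35, -3.119, -0.001]
wrist_force: [0.2, 0.6, 0.2]
gripper_width: 65.1
grasp_force: 0.0
[603.97978367 276.24664404  96.5147112 ]
65 255.46689002842885 234.06375307870238
46 255.25799093937516 221.31139503205785
```

View pics/w3.png

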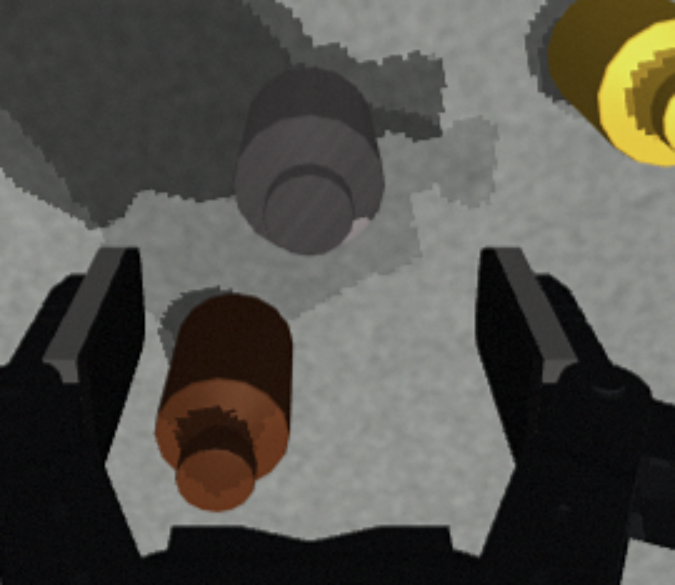

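The knob is at (310,215) in the crop, full-frame (254,236). The TCP axis projects to (255.5,234) at that height, so the tool is aligned to about 1 mm. The brown look-alike is clear of the fingers.

```bash
python3 -m creep '{"delta_pos":[[-0.001,-0.001,0.02],[0,0,0.02],[0,0,0.02],[0,0,0.019],[0,0,0]],"spin":[0,0,0,0,0],"grip":[0.065,0.065,0.065,0.065,0.065]}'
python3 -m creep '{"delta_pos":[[0,0,0],[0,0,0],[0,0,0],[0,0,0],[0,0,0]],"spin":[0,0,0,0,0],"grip":[0.03,0.03,0.03,0.03,0.03]}' 40
python3 -m creep '{"delta_pos":[[0,0,-0.005],[0,0,-0.01],[0,0,-0.02],[0,0,-0.03],[0,0,-0.03]],"spin":[0,0,0,0,0],"grip":[0.03,0.03,0.03,0.03,0.03]}'
python3 -m creep '{"delta_pos":[[0,0,-0.03],[0,0,-0.03],[0,0,-0.03],[0,0,0],[0,0,0]],"spin":[0,0,0,0,0],"grip":[0.03,0.03,0.03,0.03,0.03]}'
python3 - <<'E'
from h import *
m=robot.camera_model('wrist');im=robot.grab_frame('wrist')
np.savez('w4',im=im,**m);
T=robot.camera_model('top');S=robot.camera_model('scene')
# pan in top0/scene0: ellipse of pan (tinted), scale edges
for n,mm,bx in(('top',T,(234,165,290,232)),('scene',S,(215,170,285,225))):
    im=cv2.imread(f'pics/{n}0.png')[:,:,::-1].astype(int);x0,y0,x1,y1=bx
    g=im[y0:y1,x0:x1].sum(2)//3
    M=(g<195)&(g>70);M=cv2.morphologyEx(M.astype(np.uint8),cv2.MORPH_OPEN,np.ones((3,3)))
    for c in cv2.findContours(M,cv2.RETR_EXTERNAL,cv2.CHAIN_APPROX_NONE)[0]:
        if len(c)>30: print(n,x0,y0,cv2.fitEllipse(cv2.convexHull(c)),len(c))
    im=cv2.imread(f'pics/{n}0.png')[:,:,::-1].astype(int)
    print('red',[b for b in blobs((im[:,:,0]>130)&(im[:,:,1]<60)&(im[:,:,2]<70),3)])
s=robot.get_state();print(s['position'],s['gripper_width'],s['wrist_force'])
a=cv2.imread('pics/scene0.png')[165:230,150:285];b=cv2.imread('pics/top0.png')[160:240,230:350]
cv2.imwrite('pics/sc.png',np.vstack([cv2.resize(a,(600,289)),cv2.resize(b,(450,300),interpolation=cv2.INTER_CUBIC) if 0 else cv2.copyMakeBorder(cv2.resize(b,(450,300)),0,0,0,150,0)]))
E
```

```text
time_s: 2.67
position: [602.7, 273.5, 14.4]
eef_rot: [-0.351, -3.118, 0.001]
wrist_force: [-0.7, -0.8, -1.1]
gripper_width: 65.0
grasp_force: 0.0
time_s: 3.08
position: [607.4, 274.1, 19.2]
eef_rot: [0.354, 3.118, 0.006]
wrist_force: [-1.1, 2.3, 5.8]
gripper_width: 38.9
grasp_force: 41.6
time_s: 3.5
position: [603.0, 269.8, 109.7]
eef_rot: [-0.356, -3.116, 0.007]
wrist_force: [1.5, 0.8, -4.1]
gripper_width: 38.9
grasp_force: 41.2
time_s: 3.92
position: [606.7, 271.4, 203.2]
eef_rot: [0.357, 3.118, 0.002]
wrist_force: [-0.4, 0.7, -5.7]
gripper_width: 38.8
grasp_force: 41.2
top 234 165 ((7.601139545440674, 64.16524505615234), (4.271575927734375, 43.26374435424805), 91.25762939453125) 56
top 234 165 ((49.87710189819336, 54.79365921020508), (17.032827377319336, 44.80241775512695), 14.04721450805664) 95
top 234 165 ((16.783519744873047, 20.987049102783203), (6.218892574310303, 13.653735160827637), 48.01948928833008) 34
top 234 165 ((31.230260848999023, 27.468894958496094), (19.19325828552246, 28.53584861755371), 3.0609307289123535) 108
red [([475.7, 162.1], [472, 157, 9, 11, 91]), ([98.0, 192.0], [98, 185, 1, 15, 15]), ([93.2, 199.7], [92, 199, 4, 2, 6]), ([299.0, 208.7], [298, 208, 3, 2, 3]), ([366.2, 277.2], [357, 254, 18, 49, 207])]Traceback (most recent call last):
  File "<stdin>", line 11, in <module>
cv2.error: OpenCV(4.12.0) /io/opencv/modules/imgproc/src/shapedescr.cpp:361: error: (-201:Incorrect size of input array) There should be at least 5 points to fit the ellipse in function 'fitEllipseNoDirect'
```

```bash
python3 -m creep '{"delta_pos":[[-0.0074,-0.0361,0],[-0.0074,-0.0361,0],[-0.0074,-0.0361,0],[-0.0074,-0.0361,0],[-0.0074,-0.0361,0]],"spin":[0,0,0,0,0],"grip":[0.03,0.03,0.03,0.03,0.03]}'
python3 -m creep '{"delta_pos":[[-0.0074,-0.0361,0],[0,0,0],[0,0,0]],"spin":[0,0,0],"grip":[0.03,0.03,0.03]}'
cat > snap.py <<'E'
from h import *
import sys
n=sys.argv[1];m=robot.camera_model('wrist');im=robot.grab_frame('wrist');np.savez(n,im=im,**m)
cv2.imwrite(n+'.png',im[:,:,::-1]);s=robot.get_state();print(s['position'].round(1),s['wrist_force'].round(1),s['gripper_width'])
E
python3 snap.py wa
python3 -m creep '{"delta_pos":[[-0.0091,-0.039,0],[-0.0091,-0.039,0],[0,0,0],[0,0,0]],"spin":[0,0,0,0],"grip":[0.03,0.03,0.03,0.03]}'
python3 snap.py wb
python3 -c "
import cv2,numpy as np
a=[cv2.resize(cv2.imread(f)[0:384,:],(400,300)) for f in('wa.png','wb.png')]
cv2.imwrite('pics/wab.png',np.hstack(a))"
```

```text
time_s: 4.38
position: [597.7, 85.3, 197.2]
eef_rot: [-0.355, -3.114, 0.005]
wrist_force: [0.4, -0.4, -6.0]
gripper_width: 38.8
grasp_force: 41.5
time_s: 4.63
position: [597.2, 44.5, 197.8]
eef_rot: [-0.369, -3.113, 0.007]
wrist_force: [0.4, 0.9, -4.4]
gripper_width: 38.4
grasp_force: 41.6
[597.5  48.4 198. ] [ 0.2  1.4 -4.9] 38.39946766354956
time_s: 5.02
position: [598.6, -33.1, 199.4]
eef_rot: [-0.364, -3.117, 0.005]
wrist_force: [0.4, 0.6, -4.1]
gripper_width: 39.0
grasp_force: 41.9
[599.  -29.5 199.3] [ 0.6  1.2 -4.4] 38.74576656483403
```

View pics/wab.png

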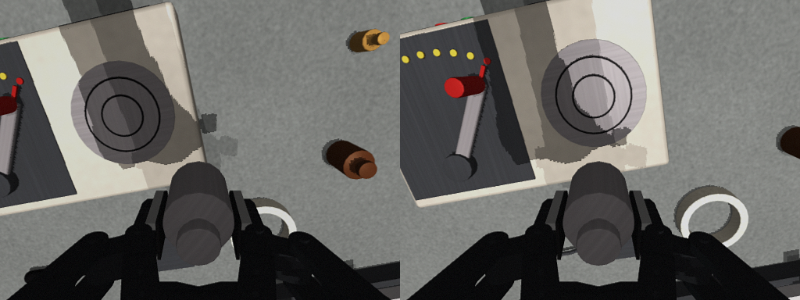

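The pair shows the pan with both rings in the left view (full-frame about (156,147)) and in the right view (about (248,124)). In the right view the red post top is at about (69,111) and the lever pivot at about (74,214). The held weight hangs straight.

```bash
python3 - <<'E'
from h import *
def L(f):
    D=np.load(f);return {k:D[k] for k in('fovy','cx','cy','T')},D['im']
res={}
for n,c in(('wa',(156,147)),('wb',(248,124))):
    m,im=L(n+'.npz');g=cv2.cvtColor(im,cv2.COLOR_RGB2GRAY)
    bh=cv2.morphologyEx(g,cv2.MORPH_BLACKHAT,np.ones((9,9)))
    M=(bh>25)&(g<70);Y,X=np.nonzero(M);r=np.hypot(X-c[0],Y-c[1])
    for lo,hi in((18,36),(38,60)):
        k=(r>lo)&(r<hi);P=np.c_[X[k],Y[k]].astype(np.float32);e=cv2.fitEllipse(P)
        print(n,k.sum(),np.round(e[0],1),np.round(e[1],1));
        res.setdefault(n,[]).append(e[0])
a,ia=L('wa.npz');b,ib=L('wb.npz')
for i in(0,1):
    print('pan',*tri([ray(a,res['wa'][i]),ray(b,res['wb'][i])]),plane(a,res['wa'][i],80).round(1),plane(b,res['wb'][i],80).round(1))
for im,n in((ia,'a'),(ib,'b')):
    h=im.astype(int);print(n,blobs((h[:,:,0]>150)&(h[:,:,1]<70),20),blobs((h[:,:,0]>70)&(h[:,:,1]<40),20),'yel',[x[0] for x in blobs((h[:,:,0]>150)&(h[:,:,1]>140)&(h[:,:,2]<90),10)])
s=robot.get_state();R=cv2.Rodrigues(s['eef_rot'])[0];print(s['position'],R.round(3).tolist())
p=.5*(plane(a,res['wa'][0],80)+plane(b,res['wb'][0],80));print('tool',R.T@(p-s['position']))
# tcp axis projection check of held weight's knob: knob about 48 above tcp
f=192/np.tan(np.radians(b['fovy']/2))
for dz in(46,):
    q=np.linalg.inv(b['T'])@np.r_[s['position']+[0,0,dz],1];print('knob exp',q[0]/q[2]*f+b['cx'],q[1]/q[2]*f+b['cy'])
E
```

```text
wa 439 [156.2 147.5] [49.7 54.9]
wa 745 [156.4 145.8] [89.8 99. ]
wb 364 [247.3 122.8] [53.5 54.6]
wb 666 [247.6 121.2] [96.4 98.7]
pan [544.02923252 -25.99690074  80.18377385] [0.02200608882959956, 0.02200608882935003] [544.1 -26.1  80. ] [544. -26.  80.]
pan [542.82133251 -25.52869722  79.78990897] [0.019363911472479425, 0.019363911472744015] [542.8 -25.5  80. ] [542.8 -25.5  80. ]
a [([24.4, 103.4], [21, 100, 8, 8, 48]), ([17.4, 116.1], [15, 110, 6, 14, 57])] [([24.9, 103.2], [21, 99, 9, 9, 63]), ([17.5, 116.9], [14, 109, 8, 17, 88])] yel [[489.0, 48.3], [3.2, 97.1]]
b [([104.5, 90.5], [101, 84, 8, 15, 66]), ([68.9, 111.9], [57, 100, 25, 25, 471])] [([111.0, 77.6], [107, 74, 9, 9, 62]), ([104.9, 91.2], [101, 83, 9, 17, 86]), ([69.0, 111.9], [57, 99, 26, 26, 484])] yel [[46.2, 66.9], [67.8, 67.2], [25.6, 69.7], [89.5, 70.9], [6.3, 75.5]]
[598.96449676 -29.462949   199.32689092] [[-0.974, 0.227, -0.004], [0.227, 0.974, 0.0], [0.004, -0.001, -1.0]]
tool [ 53.82790688  -9.0071704  119.53215629]
knob exp 264.076001267671 320.28613292897586
```

```bash
python3 -m creep '{"delta_pos":[[0.028,-0.005,0.018],[0.0275,-0.0045,0.02],[0,0,0.02],[0,0,0.02],[0,0,0]],"spin":[0,0,0,0,0],"grip":[0.03,0.03,0.03,0.03,0.03]}'
python3 -m creep '{"delta_pos":[[0,0,0],[0,0,0],[0,0,0]],"spin":[0,0,0],"grip":[0.03,0.03,0.03]}'
python3 snap.py wc
python3 - <<'E'
from h import *
P=[]
for i in range(6):
    for n in('top','scene')[:1+(i==5)]:
        im=robot.grab_frame(n);cv2.imwrite(f'{n}1.png',im[:,:,::-1])
    s=robot.get_state();P.append(np.r_[s['position'],s['wrist_force']])
print(np.mean(P,0).round(1),np.std(P,0).round(1))
a=cv2.imread('scene1.png')[140:230,180:300];b=cv2.imread('top1.png')[150:240,225:345];c=cv2.imread('wc.png')[60:384,80:400]
c=cv2.resize(c,(395,400))
cv2.imwrite('pics/c.png',np.hstack([np.vstack([cv2.resize(a,(400,300)),cv2.resize(b,(400,300))]),np.vstack([c,np.zeros((200,395,3),np.uint8)])]))
E
```

```text
time_s: 5.48
position: [538.8, -22.4, 118.0]
eef_rot: [-0.346, -3.111, 0.001]
wrist_force: [-1.4, 1.1, -6.0]
gripper_width: 38.8
grasp_force: 42.0
time_s: 5.73
position: [546.1, -25.1, 124.8]
eef_rot: [0.353, 3.118, 0.001]
wrist_force: [-0.4, -0.8, -5.9]
gripper_width: 38.9
grasp_force: 42.1
[546.  -25.4 124.9] [ 0.9  0.5 -5.1] 38.70584821161794
[ 5.450e+02 -2.590e+01  1.242e+02 -1.000e-01 -0.000e+00 -5.000e+00] [0.5 0.1 0.4 0.2 0.4 0.5]
```

View pics/c.png

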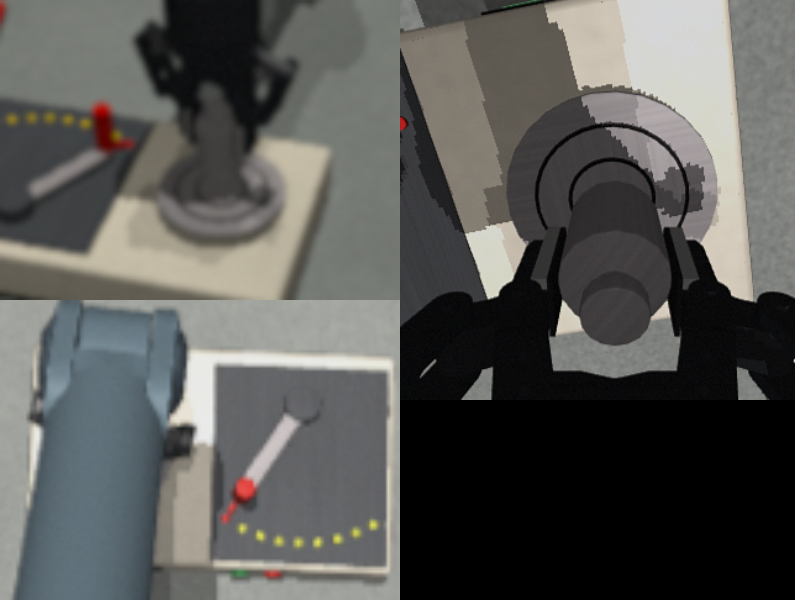

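The wrist crop shows the weight just above the pan, with its underside centred on the inner ring. The scene crop shows it upright and the lever still at rest by the red stud.

```bash
python3 -m creep '{"delta_pos":[[0.001,0,0.008],[0,0,0.006],[0,0,0.005],[0,0,0.002],[0,0,0]],"spin":[0,0,0,0,0],"grip":[0.03,0.03,0.03,0.03,0.03]}'
python3 -m creep '{"delta_pos":[[0,0,0.001],[0,0,0.001],[0,0,0]],"spin":[0,0,0],"grip":[0.03,0.03,0.03]}'
python3 -m creep '{"delta_pos":[[0,0,0.001],[0,0,0.001],[0,0,0]],"spin":[0,0,0],"grip":[0.03,0.03,0.03]}'
```

```text
time_s: 6.55
position: [542.0, -25.8, 101.0]
eef_rot: [-0.355, -3.119, 0.001]
wrist_force: [-0.1, 0.3, -4.3]
gripper_width: 39.1
grasp_force: 42.0
time_s: 6.8
position: [543.3, -25.8, 100.3]
eef_rot: [0.355, 3.121, 0.0]
wrist_force: [-0.0, -0.3, -5.0]
gripper_width: 38.4
grasp_force: 42.0
time_s: 7.05
position: [543.4, -25.7, 98.4]
eef_rot: [0.355, 3.121, 0.0]
wrist_force: [0.2, 0.1, -4.6]
gripper_width: 38.5
grasp_force: 42.1
```

```bash
python3 -m creep '{"delta_pos":[[0,0,0.001],[0,0,0.001],[0,0,0]],"spin":[0,0,0],"grip":[0.03,0.03,0.03]}'
python3 -m creep '{"delta_pos":[[0,0,0.001],[0,0,0.001],[0,0,0]],"spin":[0,0,0],"grip":[0.03,0.03,0.03]}'
```

```text
time_s: 7.3
position: [543.4, -25.7, 96.5]
eef_rot: [0.355, 3.121, 0.0]
wrist_force: [0.1, -0.5, -3.7]
gripper_width: 38.4
grasp_force: 42.2
time_s: 7.55
position: [543.4, -25.8, 94.5]
eef_rot: [0.355, 3.121, 0.0]
wrist_force: [0.2, 0.3, -1.8]
gripper_width: 38.9
grasp_force: 42.4
```

```bash
python3 -m creep '{"delta_pos":[[0,0,0.001],[0,0,0.001],[0,0,0],[0,0,0]],"spin":[0,0,0,0],"grip":[0.03,0.03,0.03,0.03]}'
python3 -m creep '{"delta_pos":[[0,0,0],[0,0,0],[0,0,0],[0,0,0],[0,0,0]],"spin":[0,0,0,0,0],"grip":[0.043,0.046,0.05,0.055,0.06]}' 20
python3 -m creep '{"delta_pos":[[0,0,0],[0,0,-0.01],[0,0,-0.02],[0,0,-0.03],[0,0,-0.03]],"spin":[0,0,0,0,0],"grip":[0.06,0.06,0.06,0.06,0.06]}'
python3 -m creep '{"delta_pos":[[0.0,0,-0.02],[0,0,0],[0,0,0],[0,0,0],[0,0,0]],"spin":[0,0,0,0,0],"grip":[0.06,0.06,0.06,0.06,0.06]}'
python3 snap.py wd
python3 - <<'E'
from h import *
for n in('top','scene'):
    im=robot.grab_frame(n);cv2.imwrite(f'{n}2.png',im[:,:,::-1])
a=cv2.imread('scene2.png')[140:230,180:300];c=cv2.imread('wd.png')[60:384,80:400]
cv2.imwrite('pics/d.png',np.hstack([cv2.resize(a,(400,300)),cv2.resize(c,(300,300))]))
E
```

```text
time_s: 7.88
position: [543.4, -25.7, 92.5]
eef_rot: [0.355, 3.121, 0.0]
wrist_force: [-0.9, -0.3, -0.1]
gripper_width: 38.7
grasp_force: 42.5
time_s: 8.3
position: [543.3, -25.8, 92.3]
eef_rot: [0.355, 3.121, -0.0]
wrist_force: [-1.2, -0.3, -0.4]
gripper_width: 59.8
grasp_force: 0.0
time_s: 8.72
position: [542.2, -26.0, 183.1]
eef_rot: [-0.356, -3.119, 0.001]
wrist_force: [0.7, 0.7, -0.9]
gripper_width: 59.8
grasp_force: 0.0
time_s: 9.13
position: [541.9, -25.7, 201.0]
eef_rot: [-0.355, -3.119, 0.001]
wrist_force: [0.0, -0.2, -0.1]
gripper_width: 59.9
grasp_force: 0.0
[541.9 -25.7 200.8] [ 0.4 -0.4 -0. ] 59.720291197049676
```

View pics/d.png

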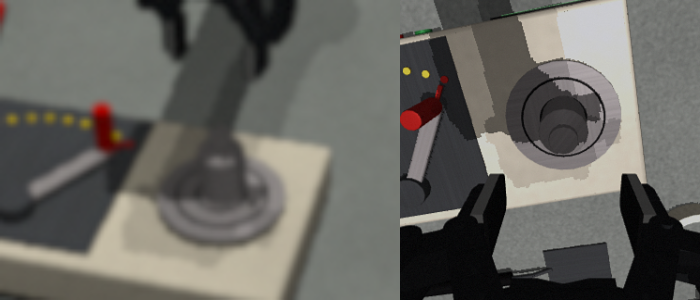

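The weight stands released and upright on the pan. In the right panel the knob is at about (563,138), with the ring symmetric around the weight, and the red post top is at about (411,120).

```bash
python3 - <<'E'
from h import *
def L(f):
    D=np.load(f);return {k:D[k] for k in('fovy','cx','cy','T')},D['im']
b,ib=L('wb.npz');d,idd=L('wd.npz')
print('knob',plane(d,(253.9,209),139),'ring80',end=' ')
g=cv2.cvtColor(idd,cv2.COLOR_RGB2GRAY)
bh=cv2.morphologyEx(g,cv2.MORPH_BLACKHAT,np.ones((9,9)));Y,X=np.nonzero((bh>25)&(g<70))
c=(254,185);r=np.hypot(X-c[0],Y-c[1]);k=(r>36)&(r<60);e=cv2.fitEllipse(np.c_[X[k],Y[k]].astype(np.float32));print(e,plane(d,e[0],74))
h=idd.astype(int);R=blobs((h[:,:,0]>150)&(h[:,:,1]<70),40);print(R)
p=[x[0] for x in R if x[1][4]>200][0]
print('post d',plane(d,p,118),'b',plane(b,(68.9,111.9),118),tri([ray(d,p),ray(b,(68.9,111.9))]))
T=robot.camera_model('top');im=cv2.imread('top2.png')[:,:,::-1].astype(int)
print('top red',[(x,plane(T,x[0],118).round(1)) for x in blobs((im[:,:,0]>130)&(im[:,:,1]<70),5) if 280<x[0][0]<330])
print('piv b',plane(b,(74,214),68))
for y in ([46.2, 66.9], [67.8, 67.2], [25.6, 69.7], [89.5, 70.9], [6.3, 75.5]): print('stud',plane(b,y,62).round(1))
s=robot.get_state();print(s['position'],s['time_s'])
E
```

```text
knob [539.29209224 -25.24064092 139.        ] ring80 ((253.0794677734375, 185.55213928222656), (85.51785278320312, 88.43354034423828), 99.8790512084961) [542.25505428 -26.59049029  74.        ]
[([90.7, 189.5], [80, 180, 22, 20, 352])]
post d [ 504.91733733 -141.70899959  118.        ] b [ 505.09328825 -141.20680772  118.        ] (array([ 505.03190415, -141.79876977,  117.40848002]), [0.2253649993523034, 0.22536499935226642])
top red [(([299.0, 207.5], [296, 205, 6, 5, 10]), array([ 503. , -145.4,  118. ])), (([306.0, 232.0], [304, 232, 5, 1, 5]), array([ 432.4, -164.5,  118. ]))]
piv b [ 588.88822595 -202.5011378    68.        ]
stud [ 464.3 -176.3   62. ]
stud [ 468.6 -159.2   62. ]
stud [ 462.4 -193.7   62. ]
stud [ 475.4 -143.    62. ]
stud [ 462.9 -211.2   62. ]
[542.13204248 -25.73688465 200.93806121] 9.2833
```

```bash
python3 -m creep '{"delta_pos":[[0.0024,-0.0303,0],[0.0024,-0.0303,0],[0.0024,-0.0303,0],[0.0024,-0.0303,0],[0,0,0.02]],"spin":[0,0,0,0,0],"grip":[0.045,0.045,0.045,0.045,0.045]}' 50
python3 -m creep '{"delta_pos":[[0,0,0.02],[0,0,0.02],[0,0,0],[0,0,0],[0,0,0]],"spin":[0,0,0,0,0],"grip":[0.045,0.045,0.045,0.045,0.045]}'
python3 snap.py we
python3 - <<'E'
from h import *
D=np.load('we.npz');m={k:D[k] for k in('fovy','cx','cy','T')};h=D['im'].astype(int)
R=blobs((h[:,:,0]>90)&(h[:,:,1]<50),60);print(R)
for x in R: print(plane(m,x[0],117.5))
E
```

```text
time_s: 9.7
position: [506.5, -150.8, 185.4]
eef_rot: [0.372, 3.113, -0.007]
wrist_force: [0.2, -1.4, 0.7]
gripper_width: 44.9
grasp_force: 0.0
time_s: 10.12
position: [507.0, -141.8, 142.7]
eef_rot: [0.355, 3.121, -0.001]
wrist_force: [0.3, -0.1, -0.1]
gripper_width: 44.8
grasp_force: 0.0
[ 507.5 -141.8  143.3] [ 0.2 -0.2  0.2] 44.828100873352604
[([191.3, 115.9], [184, 113, 15, 7, 77]), ([260.4, 187.7], [255, 180, 11, 17, 84]), ([253.4, 233.4], [240, 221, 28, 26, 567])]
[ 433.18912191 -157.95379453  117.5       ]
[ 478.91078771 -131.81885574  117.5       ]
[ 505.16265392 -141.83782926  117.5       ]
```

```bash
python3 -m creep '{"delta_pos":[[0.002,0,0.02],[0,0,0.02],[0,0,0.016],[0,0,0],[0,0,0]],"spin":[0,0,0,0,0],"grip":[0.045,0.045,0.045,0.045,0.045]}'
python3 -m creep '{"delta_pos":[[0,0,0],[0,0,0],[0,0,0],[0,0,0],[0,0,0]],"spin":[0,0,0,0,0],"grip":[0.035,0.025,0.015,0.01,0.01]}' 50
python3 -m creep '{"delta_pos":[[0,0,0],[0,0,0],[0,0,0]],"spin":[0,0,0],"grip":[0.01,0.01,0.01]}'
```

```text
time_s: 10.58
position: [504.9, -141.2, 86.8]
eef_rot: [0.355, 3.121, -0.0]
wrist_force: [0.2, -1.0, 0.2]
gripper_width: 45.1
grasp_force: 0.0
time_s: 11.0
position: [506.0, -141.6, 87.9]
eef_rot: [0.355, 3.119, 0.0]
wrist_force: [-1.6, 0.1, 5.5]
gripper_width: 16.6
grasp_force: 48.7
time_s: 11.25
position: [506.0, -141.6, 87.9]
eef_rot: [0.355, 3.119, 0.0]
wrist_force: [-0.3, -0.4, 5.3]
gripper_width: 16.5
grasp_force: 48.7
```

```bash
python3 -m creep '{"delta_pos":[[0.0016,-0.0044,0],[0.0015,-0.0044,0],[0.0013,-0.0045,0],[0,0,0],[0,0,0]],"spin":[0,0,0,0,0],"grip":[0.01,0.01,0.01,0.01,0.01]}'
python3 -m creep '{"delta_pos":[[0.001,-0.0046,0],[0.0008,-0.0046,0],[0.0006,-0.0046,0],[0,0,0],[0,0,0]],"spin":[0,0,0,0,0],"grip":[0.01,0.01,0.01,0.01,0.01]}'
python3 - <<'E'
from h import *
im=robot.grab_frame('top');h=im.astype(int);cv2.imwrite('top3.png',im[:,:,::-1])
s=robot.get_state();v=s['position'][:2]-[586.9,-199.4];print(s['position'],np.hypot(*v),np.radians(0)+(np.arctan2(v[1],v[0])-np.radians(144.82)))
E
```

```text
time_s: 11.67
position: [499.3, -151.0, 87.8]
eef_rot: [0.35, 3.119, 0.004]
wrist_force: [0.4, 3.6, 6.2]
gripper_width: 16.6
grasp_force: 49.1
time_s: 12.08
position: [492.7, -162.8, 87.7]
eef_rot: [-0.349, -3.122, -0.007]
wrist_force: [-2.4, 5.5, 10.1]
gripper_width: 16.7
grasp_force: 49.6
[ 492.73969055 -162.8288728    87.73368522] 101.01292600964216 0.24354707808188092
```

```bash
python3 -m creep '{"delta_pos":[[0.0003,-0.0047,0],[0.0002,-0.0047,0],[0,-0.0046,0],[0,0,0],[0,0,0]],"spin":[0,0,0,0,0],"grip":[0.01,0.01,0.01,0.01,0.01]}'
python3 -m creep '{"delta_pos":[[-0.0003,-0.0047,0],[-0.0005,-0.0046,0],[-0.0007,-0.0046,0],[0,0,0],[0,0,0]],"spin":[0,0,0,0,0],"grip":[0.01,0.01,0.01,0.01,0.01]}'
cat > ang.py <<'E'
from h import *
m=robot.camera_model('wrist');im=robot.grab_frame('wrist');h=im.astype(int);cv2.imwrite('wf.png',im[:,:,::-1])
t=robot.grab_frame('top');cv2.imwrite('topf.png',t[:,:,::-1]);t=t.astype(int)
s=robot.get_state();p=s['position'][:2]
def A(p): v=p[:2]-np.array([586.9,-199.4]);return p.round(1),np.hypot(*v).round(1),(np.arctan2(v[1],v[0])%(2*np.pi)-np.radians(144.82)).round(3)
print('tcp',A(p),s['wrist_force'].round(1),s['eef_rot'].round(3))
for x in blobs((h[:,:,0]>80)&(h[:,:,1]<50),150): print('wrist',x,A(plane(m,x[0],117.5)))
T=robot.camera_model('top')
for x in blobs((t[:,:,0]>110)&(t[:,:,1]<70),5):
    if 280<x[0][0]<335 and x[0][1]<226: print('top',x,A(plane(T,x[0],117.5)))
E
python3 ang.py
```

```text
time_s: 12.55
position: [487.8, -175.3, 87.6]
eef_rot: [-0.347, -3.118, -0.01]
wrist_force: [-5.0, 7.5, 13.7]
gripper_width: 16.5
grasp_force: 50.1
time_s: 12.97
position: [484.9, -191.1, 87.5]
eef_rot: [-0.351, -3.117, -0.007]
wrist_force: [-7.2, 5.1, 14.5]
gripper_width: 16.5
grasp_force: 50.3
tcp (array([ 484.9, -191.1]), np.float64(102.3), np.float64(0.533)) [-6.1  5.  14.5] [-0.351 -3.117 -0.007]
wrist ([3.8, 81.5], [0, 65, 11, 29, 200]) (array([ 384.1, -254.2,  117.5]), np.float64(210.1), np.float64(0.878))
wrist ([266.8, 142.4], [254, 136, 26, 12, 169]) (array([ 423.6, -172.8,  117.5]), np.float64(165.4), np.float64(0.453))
wrist ([249.9, 226.4], [245, 214, 12, 27, 174]) (array([ 454. , -186. ,  117.5]), np.float64(133.6), np.float64(0.514))
wrist ([253.9, 300.3], [235, 282, 39, 37, 1117]) (array([ 487.5, -192.1,  117.5]), np.float64(99.7), np.float64(0.54))
```

```bash
python3 -m creep '{"delta_pos":[[-0.0005,-0.0027,-0.0003],[-0.0006,-0.0027,-0.0003],[-0.0007,-0.0027,-0.0003],[-0.0008,-0.0027,0],[0,0,0]],"spin":[0,0,0,0,0],"grip":[0.01,0.01,0.01,0.01,0.01]}'
python3 ang.py
python3 -m creep '{"delta_pos":[[-0.0006,-0.0015,0],[-0.0006,-0.0012,0],[0,0,0],[0,0,0],[0,0,0]],"spin":[0,0,0,0,0],"grip":[0.01,0.01,0.01,0.01,0.01]}'
python3 ang.py
```

```text
time_s: 13.48
position: [484.0, -199.3, 87.4]
eef_rot: [-0.348, -3.113, -0.013]
wrist_force: [-6.6, 8.7, 11.7]
gripper_width: 16.8
grasp_force: 50.4
tcp (array([ 484. , -199.5]), np.float64(102.9), np.float64(0.615)) [-7.1  8.9 12.1] [-0.348 -3.113 -0.012]
wrist ([8.0, 75.1], [0, 43, 24, 55, 711]) (array([ 381.9, -260.5,  117.5]), np.float64(213.9), np.float64(0.904))
wrist ([280.0, 141.2], [267, 135, 27, 12, 173]) (array([ 423.4, -176.6,  117.5]), np.float64(165.0), np.float64(0.475))
wrist ([247.9, 227.9], [242, 216, 13, 25, 176]) (array([ 453.7, -195.3,  117.5]), np.float64(133.3), np.float64(0.584))
wrist ([253.9, 301.7], [235, 284, 39, 36, 1121]) (array([ 487.3, -200.5,  117.5]), np.float64(99.6), np.float64(0.625))
time_s: 14.0
position: [484.8, -204.7, 87.4]
eef_rot: [-0.351, -3.115, -0.007]
wrist_force: [-5.2, 4.3, 9.0]
gripper_width: 16.3
grasp_force: 50.1
tcp (array([ 484.8, -204.7]), np.float64(102.3), np.float64(0.666)) [-5.3  4.6  9.3] [-0.351 -3.115 -0.007]
wrist ([10.7, 69.1], [0, 28, 31, 71, 1197]) (array([ 381. , -263.9,  117.5]), np.float64(215.8), np.float64(0.917))
wrist ([246.7, 227.1], [240, 215, 14, 25, 174]) (array([ 453.9, -200.9,  117.5]), np.float64(133.0), np.float64(0.626))
wrist ([253.9, 300.9], [235, 282, 39, 37, 1121]) (array([ 487.6, -205.7,  117.5]), np.float64(99.5), np.float64(0.678))
```

```bash
python3 -m creep '{"delta_pos":[[-0.0003,-0.001,0],[0,0,0],[0,0,0],[0,0,0],[0,0,0]],"spin":[0,0,0,0,0],"grip":[0.01,0.01,0.01,0.01,0.01]}'
python3 -m creep '{"delta_pos":[[0,0,0],[0,0,0],[0,0,0],[0,0,0],[0,0,0]],"spin":[0,0,0,0,0],"grip":[0.01,0.01,0.01,0.01,0.01]}'
python3 ang.py
python3 - <<'E'
from h import *
im=robot.grab_frame('scene');cv2.imwrite('scenef.png',im[:,:,::-1])
a=cv2.imread('scenef.png')[140:230,150:300];c=cv2.imread('topf.png')[150:240,225:345]
cv2.imwrite('pics/f.png',np.hstack([cv2.resize(a,(450,270)),cv2.resize(c,(340,270))]))
E
```

```text
time_s: 14.52
position: [484.9, -205.4, 87.4]
eef_rot: [-0.35, -3.115, -0.008]
wrist_force: [-5.3, 6.2, 9.8]
gripper_width: 16.7
grasp_force: 50.1
time_s: 14.93
position: [484.8, -205.4, 87.4]
eef_rot: [-0.35, -3.115, -0.008]
wrist_force: [-6.1, 5.1, 10.4]
gripper_width: 16.4
grasp_force: 50.1
tcp (array([ 484.8, -205.4]), np.float64(102.2), np.float64(0.673)) [-5.5  5.9  9.6] [-0.35  -3.115 -0.008]
wrist ([11.0, 68.2], [0, 26, 32, 72, 1266]) (array([ 380.8, -264.4,  117.5]), np.float64(216.1), np.float64(0.92))
wrist ([290.0, 137.5], [277, 131, 27, 12, 167]) (array([ 423.7, -178.8,  117.5]), np.float64(164.5), np.float64(0.489))
wrist ([246.6, 227.1], [240, 215, 14, 25, 173]) (array([ 454. , -201.7,  117.5]), np.float64(132.9), np.float64(0.631))
wrist ([253.9, 300.9], [235, 283, 39, 36, 1121]) (array([ 487.7, -206.5,  117.5]), np.float64(99.5), np.float64(0.685))
```

View pics/f.png

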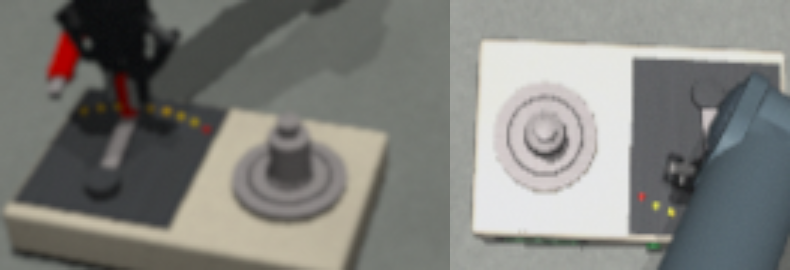

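The weight stands centred on the pan. The lever points at the fifth stud: four yellow studs show towards the red rest stud, three beyond, and the post hides the fifth.

```bash
python3 -c "
from rig import robot
print(robot.sign_off())"
```

```text
the job is handed in; nothing more can be done
None
```

The job is handed in: the 500 g weight stands released about 3 mm from the pan centre, and the gripper is holding the lever at the fifth click (measured about 0.685 rad). The hand-in gave no verdict.

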